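# Hang the red-gripped gasket template on the turning stand

### The arm

A 6-joint arm with a two-finger parallel gripper is mounted at the origin on a cart in front of the work surface, level with it; the furniture and walls round the work are solid. World frame = base frame: x ahead of the robot, y to its left, z up, the work surface at z = 0. Lengths are in m, angles in rad, forces in N, time in s.
With the tool pointing down it reaches from about 0.35 to 0.775 m from the base axis. Payload 7.3 kg.
Tool frame: the origin (TCP) lies at the very end of the fingers, on their centre line; the grasp point (between the pads) lies 19 mm behind it (robot.hold_point_z is the distance from the TCP to the grasp point, in m); z points along the fingers, y is the direction in which the jaws open and shut (so a half turn about z gives the same grasp; the last joint's range is limited). The gripper opens to 92 mm and grips with 3 to 60 N. Pads are 19 mm wide; open, the fingers measure 130 mm over their backs; the gripper's body (75 mm by 190 mm) begins 47 mm behind the grasp point.
Start: joints at [-1.258, 0.342, 1.524, -0, 1.275, -0.146], TCP at [0.233, -0.471, 0.227] pointing down, gripper open.
Joint ranges: [-2.53, 2.53], [-0.77, 2.02], [0.04, 2.7], [-1, 4.14], [0.28, 2.66], [-3.11, 3.11]. Speed limits (rad/s): [2.57, 2.57, 3.14, 3.14, 3.14, 3.14].

### API

Orientations are given as [roll, pitch, yaw] about the fixed x, y, z axes, in that order (R = Rz(yaw) Ry(pitch) Rx(roll)).
In Python, from cell import monitor, viewer, robot gives the robot as it stands.
- The arm moves only by the tool move_arm, never from a script. Its argument "deltas" is a list of rows, each an object of numbers: "x", "y", "z": the shift along the tool's x, y, z in m; "wx", "wy", "wz": the turn, a rotation vector about the tool's x, y, z in degrees; "hand": the opening, from 0 (shut) to 1 (fully open). In form: [{"x": .., "y": .., "z": .., "wx": .., "wy": .., "wz": .., "hand": ..}, ...]. A call has 1 to 8 rows; each row is the pose to reach, as a shift and turn from the pose commanded when the call began, along the tool's axes at that moment; what a row does not reach only later rows make up. A row lasts 1/8 s, in which the tool goes at most 62.5 mm and 10.7 degrees, less where a joint would pass 70% of its speed; a pose out of reach is approached as far as the arm can. A call with a gripper value outside its range is refused whole. The fingers move at their own pace and stop on an object; "grip_force" is the grip in N (left out, the last holds). Time passes only in rows, so rows that repeat a pose let the fingers close. It gives the time, the measured TCP pose, the force and the opening at its end, in the units of the state.
- monitor.observe(): the state, without advancing time (a new reading comes with each control period).
- viewer.read_camera(name): name is "scene" or "side" or "wrist"; returns the picture (420x560x3 uint8, red, green, blue); there is no depth.
- viewer.camera_params(name): a dict with "camera_matrix" (3x3 intrinsics, pixels), "R" (3x3) and "t" (3): a world point X has camera coordinates R X + t. Camera axes: x right, y down, z forward; pixel columns grow to the right and rows downward; lengths in m; the calibration is good to about 2 mm. The wrist camera is an equidistant fisheye: a pixel r from the principal point sees the ray r / f radians off the axis. A picture is of the moment at which its call begins: read the wrist's pose just before it. camera_params takes no time and is no camera call; for the wrist camera it gives the pose at the moment of the call.
- robot.hand_in(): hands the job in, once; it reports no verdict.
The state is a dict: "time": time; "qpos": joint angles; "qvel": joint speeds; "joint_efforts": joint torques, N m; "tool_pos": TCP position; "tool_rot": TCP orientation; "contact_force": force on the tool from outside, world axes, zero at the start; "torque": the same for the moment, N m; "opening": finger opening in m.
Only numpy, scipy, OpenCV 4.12 (cv2) and the standard library are available. Lean on these libraries where they do the work, as an engineer would, in place of code of your own. Each camera call takes 0.05 s, during which the arm holds its last target. There are 200 camera calls.

### The job

First turn the turning stand so that its one empty hook points straight out over the yellow mark on its foot. Then draw the red-gripped gasket template upward out of its slot in the slanted blue rack and hang it by its large hole on that empty hook, so that it hangs upright and still, with the hook still over the mark. Leave the blue-gripped template in its slot, and do not knock over the tins.

Things in the scene. Friction and masses are not known exactly. Their poses are not given: they have to be found in the camera images.
- rack: Fixed blue rack, foot 170 x 134 mm. Origin on the bench; z up, -x faces roughly the robot, y along its 3 slots (floors at x = -45, 0, 45 mm, z = 22 mm). Slots lean 30 deg from vertical towards -x: plates slide out along (-0.5, 0, 0.866). Slots are 78 mm deep along that, 8 mm wide, 106 mm long with end walls; rims up to z 93 mm. Red and blue template stand in the outer slots, either way round.
- red_template: Loose aluminium gasket template, 0.16 kg: plate 5 mm thick (x), 100 mm wide (y), 140 mm tall (z). Origin: middle of the lower edge, z towards the upper edge. Red grip strip along the upper edge; large round hanging hole below it; the two 30 mm bores lower down are only looks (solid). In the rack it leans 30 deg like its slot, the upper 62 mm standing out.
- red_grip (a point): Centre of the red grip strip: 129 mm above the lower edge, 11 mm below the upper edge; axes as the red template. The strip is 10 mm thick (x), 64 mm wide (y), 22 mm tall (z).
- red_hole (a point): Centre of the red template's round hanging hole, 32 mm across: 80 mm above the lower edge, 60 mm below the upper edge, on the centre line; axes as the red template.
- blue_template: The other template in the rack, identical but with a blue grip strip; it stays in its slot. Origin and axes as for the red one.
- stand: Fixed foot of the turning stand: dark disc of radius 80 mm with a low cone, 24 mm high. Origin: centre of its underside on the bench, on the axis of turning; z up. A yellow bar, 30 x 16 mm, near the rim at its -x side is the mark; that side faces roughly the robot.
- turret (a joint): Angle of the post with its four hooks, rad: 0 = empty hook straight over the yellow mark; positive is anticlockwise from above; range -3.1 to 3.1. Stays where left (dry friction 0.12 N m, no spring). Starts at 0.7 to 1.35.
- knob (a point): Centre of the black bar knob on top of the post, on the axis of turning, 221 mm above the bench; bar 50 mm long (x), 16 mm wide (y), 30 mm tall; turns with the post. Its -x axis points along the empty hook.
- free_hook (a point): Point on the centre line of the empty hook, 85 mm out from the turning axis, 150 mm above the bench; -x points outward along the hook, z up. A level rod 8 mm thick runs from the post (radius 11, collar 17 mm) to 112 mm out, then rises at 45 deg by 9 mm; tip 125 mm out, 163 mm high. The other 3 hooks, at 90 deg, carry like templates fixed to them, 85 mm out, 58 to 198 mm above the bench.
- parts_cabinet: Fixed grey drawer cabinet standing between rack and stand, an obstacle to go round or over: 222 mm tall, reaching 0.18 m to either side of its origin along world x, 0.135 m towards world -y and, with its partly open drawers and handles, up to 0.20 m towards world +y. Origin: middle of its foot on the bench.
- tin1: Loose red and cream tin, 86 mm across, 88 mm tall, standing near the front edge of the bench. Origin: centre of its underside.
- tin2: Loose blue and cream tin, 64 mm across, 60 mm tall, standing behind the rack. Origin: centre of its underside.
Things that resemble listed ones, but are neither listed nor needed, are in the scene too. Leave any purple look-alike of the tin1 alone.

How it is judged:
On the way, in this order (a step that is already met when the one before it is completed fails the run):
1. the stand is turned until its empty hook is over the yellow mark, within 0.2 rad (value of joint turret between -0.2 and 0.2 rad), for 0.2 s.
2. the red template has been drawn right out of its slot (its lower edge more than 0.1 m above the bench) (height (world z) of red_template above 0.1 m), for 0.2 s.
At the end, for the whole second after the job is handed in: The red template hangs by its large hole on the empty hook, between post and upturned end, within 0.3 rad of upright, released and at rest; the hook is within 0.25 rad of the mark; the blue template is within 20 mm of where it was; both tins stand (x of red_hole in the frame of free_hook between -0.032 and 0.06 m and y of red_hole in the frame of free_hook between -0.018 and 0.018 m and z of red_hole in the frame of free_hook between -0.022 and 0.002 m and angle between red_template's own z axis and vertical below 0.3 rad and contact force between red_template and stand above 0.5 N and contact force between red_template and the fingers below 0.1 N and linear speed of red_template below 0.03 m/s and angular speed of red_template below 0.4 rad/s and value of joint turret between -0.25 and 0.25 rad and distance of blue_template from where it was at the start of the episode below 0.02 m and angle between each of tin1, tin2's own z axis and vertical below 0.5 rad); the robot touches nothing.
It fails at once if the blue template is lifted or shifted more than 20 mm (distance of blue_template from where it was at the start of the episode above 0.02 m).
It fails at once if a tin is knocked over (angle between any of tin1, tin2's own z axis and vertical above 0.8 rad).
It also fails if it takes over 72 s, if anything falls off the work surface, if the arm or the gripper's body presses on something with over 40 N, if the wrist force passes 120 N, or if a joint passes its speed limit or range.

## Working session

There is one attempt and no reset: what is moved stays moved. The work goes in short steps, Python scripts to look and compute and a tool call to move; the robot and the scene stay as the last step left them, time stands still between calls to the robot, and variables do not carry over. Pictures are saved under pics/ and viewed, about 8 in all and at most 12, crops included, and the job is handed in when it is done.

Besides the shell and the picture viewer there is one more tool, called after "Request:" as name(argument=value, ...), one argument or row to a line, values as JSON. move_arm: Moves the arm, as the interface text tells. Its arguments: {"type":"object","properties":{"deltas":{"type":"array","items":{"type":"object","properties":{"x":{"type":"number"},"y":{"type":"number"},"z":{"type":"number"},"wx":{"type":"number"},"wy":{"type":"number"},"wz":{"type":"number"},"hand":{"type":"number"}}}},"grip_force":{"type":"number"}},"required":["deltas"]}

```bash
ls; mkdir -p pics; python3 - <<'E'
from cell import monitor, viewer, robot
import cv2, numpy as np
for n in ("scene","side","wrist"):
    im=viewer.read_camera(n); cv2.imwrite(f"pics/{n}0.png",im[...,::-1])
    p=viewer.camera_params(n); print(n,np.round(p["camera_matrix"],1).tolist(),np.round(p["R"],3).tolist(),np.round(p["t"],3).tolist(), "C",np.round(-p["R"].T@p["t"],3))
a=[cv2.imread(f"pics/{n}0.png") for n in ("scene","side")]
print(monitor.observe(), robot.hold_point_z)
E
```

```text
pics
scene [[411.4, 0.0, 285.1], [0.0, 411.4, 207.0], [0.0, 0.0, 1.0]] [[0.974, -0.227, -0.006], [-0.197, -0.835, -0.514], [0.112, 0.501, -0.858]] [-0.522, 0.198, 1.238] C [ 0.41  -0.573  1.161]
side [[527.7, 0.0, 274.8], [0.0, 527.7, 206.0], [0.0, 0.0, 1.0]] [[0.301, -0.954, -0.012], [-0.648, -0.195, -0.736], [0.699, 0.229, -0.677]] [-0.148, 0.481, 1.203] C [-0.485 -0.324  1.166]
wrist [[325.2, 0.0, 286.2], [0.0, 325.2, 215.6], [0.0, 0.0, 1.0]] [[0.443, -0.897, -0.0], [-0.853, -0.421, 0.31], [-0.278, -0.137, -0.951]] [-0.525, -0.038, 0.392] C [ 0.309 -0.433  0.384]
{'time': 0.15, 'qpos': array([-1.25802260e+00,  3.42554175e-01,  1.52474431e+00, -9.81382098e-06,
        1.27537054e+00, -1.45989518e-01]), 'qvel': array([-0.00057219, -0.00047337, -0.00303487,  0.00011977,  0.00111254,
        0.00025164]), 'joint_efforts': array([ 1.23916921e-03, -4.31467366e+01, -2.44355267e+01,  7.17484765e-02,
        5.37272100e-02, -6.35333663e-05]), 'tool_pos': array([ 0.23242839, -0.47044298,  0.22622762]), 'tool_rot': array([-3.14052637e+00, -1.47295494e-04,  4.58766028e-01]), 'contact_force': array([0.12315319, 0.06934062, 0.69115162]), 'torque': array([ 0.04520411, -0.02891886,  0.01264258]), 'opening': 0.09152732017810591} 0.0188
```

View pics/scene0.png

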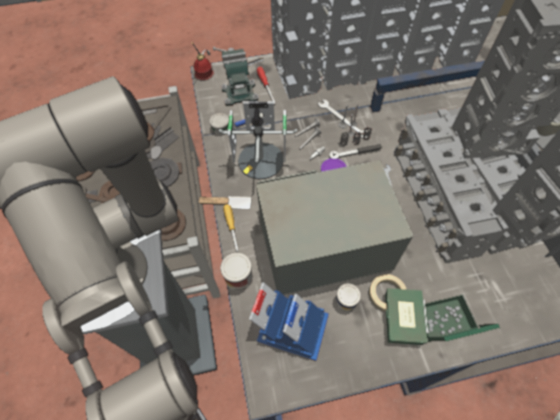

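View pics/side0.png

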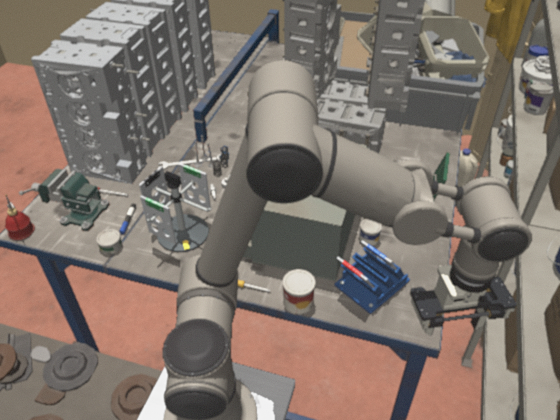

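Scene shows the red grip at about (259,301) and the blue grip at (292,313) in the blue rack. The stand foot is at (262,160), its yellow mark at (246,170) and the knob near (258,118). tin1 (red and cream) is at (236,267), tin2 at (348,295), and the purple look-alike at (333,166). Next I'll enlarge the stand and rack in both views.

```bash
python3 - <<'E'
import cv2, numpy as np
s=cv2.imread("pics/scene0.png"); d=cv2.imread("pics/side0.png")
z=lambda im,x,y,w,h:cv2.resize(im[y:y+h,x:x+w],(400,300),interpolation=cv2.INTER_CUBIC)
o=np.vstack([np.hstack([z(s,210,90,100,75+15)[:300],z(s,235,275,100,90)]),np.hstack([z(d,130,160,120,90),z(d,325,225,100,90)])])
cv2.imwrite("pics/crop1.png",o)
for n,im in(("scene",s),("side",d)):
    hsv=cv2.cvtColor(im,cv2.COLOR_BGR2HSV)
    for c,lo,hi in(("yellow",(24,150,120),(34,255,255)),("red",(0,150,120),(8,255,255)),("red2",(172,150,120),(180,255,255)),("blue",(100,150,60),(125,255,255)),("green",(50,120,80),(85,255,255))):
        m=cv2.inRange(hsv,lo,hi); k,l,st,ce=cv2.connectedComponentsWithStats(m)
        print(n,c,[(st[i].tolist(),ce[i].round(1).tolist()) for i in range(1,k) if st[i,4]>12])
E
```

```text
scene yellow []
scene red [([196, 59, 14, 13, 86], [203.3, 64.4]), ([258, 68, 9, 16, 70], [261.7, 75.2]), ([255, 292, 9, 20, 62], [259.3, 301.6])]
scene red2 []
scene blue [([288, 306, 8, 17, 45], [292.2, 314.2]), ([312, 314, 15, 45, 71], [319.1, 338.1])]
scene green []
side yellow []
side red [([15, 213, 13, 16, 99], [20.7, 220.2]), ([6, 216, 11, 14, 115], [10.6, 223.4]), ([343, 261, 12, 11, 28], [348.0, 266.0])]
side red2 []
side blue []
side green []
```

View pics/crop1.png

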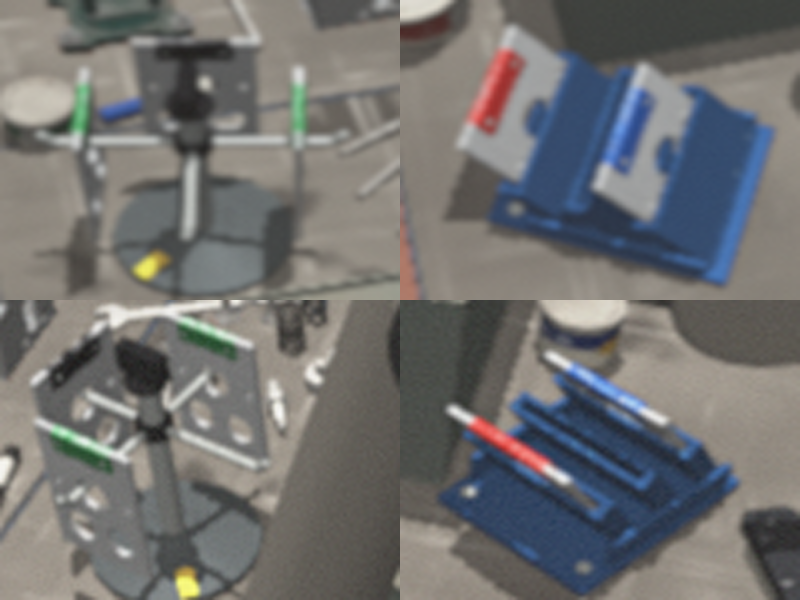

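The crops show the red template in the slot nearest the robot, blue in the far slot. The empty hook in the side view runs right and down to its upturned tip at about (209,207), i.e. towards world -y, so it is positive from the mark. The other three hooks carry plates with green and black grips. Next: localise everything.

```bash
cat > h.py <<'E'
import cv2, numpy as np
from cell import monitor, viewer, robot
def ray(n,px,p=None):
    p=p or viewer.camera_params(n); K=np.array(p["camera_matrix"]);R=np.array(p["R"]);t=np.array(p["t"])
    u=(px[0]-K[0,2])/K[0,0]; v=(px[1]-K[1,2])/K[1,1]
    if n=="wrist":
        r=np.hypot(u,v); d=np.array([u/r*np.sin(r),v/r*np.sin(r),np.cos(r)]) if r>1e-9 else np.array([0,0,1.])
    else: d=np.array([u,v,1.])
    d=R.T@d; return -R.T@t, d/np.linalg.norm(d)
def plane(n,px,z,p=None):
    c,d=ray(n,px,p); return c+d*(z-c[2])/d[2]
def tri(rs):
    A=sum(np.eye(3)-np.outer(d,d) for c,d in rs); b=sum((np.eye(3)-np.outer(d,d))@c for c,d in rs)
    X=np.linalg.solve(A,b); return X,[round(float(np.linalg.norm(np.cross(X-c,d))),4) for c,d in rs]
def blobs(im,lo,hi,mn=8,roi=None):
    m=cv2.inRange(cv2.cvtColor(im,cv2.COLOR_BGR2HSV),lo,hi)
    if roi: q=np.zeros_like(m);x,y,w,h=roi;q[y:y+h,x:x+w]=m[y:y+h,x:x+w];m=q
    k,l,st,ce=cv2.connectedComponentsWithStats(m); out=[]
    for i in range(1,k):
        if st[i,4]>=mn:
            pts=np.argwhere(l==i)[:,::-1].astype(np.float32); out.append((st[i,4],ce[i],cv2.minAreaRect(pts)))
    return out
E
python3 - <<'E'
from h import *
np.set_printoptions(precision=4,suppress=True)
s=cv2.imread("pics/scene0.png"); d=cv2.imread("pics/side0.png")
for n,im,r1,r2 in(("scene",s,(210,90,100,90),(235,275,100,90)),("side",d,(130,160,120,100),(325,225,100,90))):
    for c,lo,hi,roi,zs in(("green",(50,70,50),(85,255,255),r1,(.187,)),("yellow",(20,110,90),(34,255,255),r1,(.01,.024)),("red",(0,120,90),(8,255,255),r2,(.134,)),("blue",(103,120,110),(125,255,255),r2,(.134,))):
        for a,ce,re in blobs(im,lo,hi,8,roi):
            print(n,c,a,ce,np.round(cv2.boxPoints(re),1).tolist(),[plane(n,ce,z) for z in zs])
for nm,a,b in(("knobtop",(257.5,120),(173,181)),("redmid",(259.3,301.6),None),):
    pass
print("black strip",plane("scene",(258.75,105),.187))
print("tin1 top",plane("scene",(236,263),.088),"tin2",plane("scene",(348,293),.06),"cab top corners",[plane("scene",p,.222) for p in((258,188),(386,167),(410,231),(270,255))])
E
```

```text
scene green 47 [229.617 123.234] [[227.0, 116.0], [231.0, 116.0], [231.0, 129.0], [227.0, 129.0]] [array([0.4362, 0.3346, 0.187 ])]
scene green 29 [284.2759 122.1034] [[283.0, 116.0], [285.0, 116.0], [285.0, 128.0], [283.0, 128.0]] [array([0.6045, 0.2994, 0.187 ])]
scene yellow 38 [247.2895 169.2105] [[242.5, 170.5], [248.5, 164.5], [251.5, 167.5], [245.5, 173.5]] [array([0.4669, 0.2769, 0.01  ]), array([0.4662, 0.2666, 0.024 ])]
scene red 109 [258.8532 301.4128] [[252.10000610351562, 311.6000061035156], [259.6000061035156, 290.20001220703125], [265.20001220703125, 292.1000061035156], [257.6000061035156, 313.6000061035156]] [array([ 0.4141, -0.2324,  0.134 ])]
scene blue 132 [270.803  313.5606] [[259.70001220703125, 331.8999938964844], [274.79998779296875, 290.20001220703125], [283.0, 293.20001220703125], [267.8999938964844, 334.8999938964844]] [array([ 0.4374, -0.27  ,  0.134 ])]
scene blue 348 [285.7586 315.6753] [[273.79998779296875, 337.1000061035156], [282.8999938964844, 294.29998779296875], [298.3999938964844, 297.6000061035156], [289.29998779296875, 340.3999938964844]] [array(
[... 3225 characters left out ...]
405.6000061035156, 280.79998779296875], [407.0, 278.0], [408.6000061035156, 278.79998779296875], [407.20001220703125, 281.6000061035156]] [array([ 0.4166, -0.3721,  0.134 ])]
side blue 15 [381.2667 295.3333] [[378.0, 297.0], [382.5, 292.5], [384.0, 294.0], [379.5, 298.5]] [array([ 0.3495, -0.3185,  0.134 ])]
side blue 19 [356.2105 299.7895] [[352.5, 297.5], [354.0, 296.0], [359.5, 301.5], [358.0, 303.0]] [array([ 0.3185, -0.2629,  0.134 ])]
black strip [0.5407 0.3904 0.187 ]
tin1 top [ 0.3733 -0.0938  0.088 ] tin2 [ 0.6596 -0.2408  0.06  ] cab top corners [array([0.4734, 0.0511, 0.222 ]), array([0.8386, 0.0376, 0.222 ]), array([ 0.8274, -0.1686,  0.222 ]), array([ 0.4638, -0.1519,  0.222 ])]
```

```bash
cat >> h.py <<'E'
from scipy.spatial.transform import Rotation as Ro
def pose(): 
    s=monitor.observe(); return np.array(s["tool_pos"]),Ro.from_euler("xyz",s["tool_rot"]).as_matrix(),s
def down(yaw_deg,tilt=None): return Ro.from_euler("xyz",[180,0,yaw_deg],degrees=True).as_matrix()
def delta(p,R=None,p0=None,R0=None):
    if p0 is None: p0,R0,_=pose()
    R=R0 if R is None else R
    return np.round(R0.T@(np.array(p)-p0),4),np.round(Ro.from_matrix(R0.T@R).as_rotvec(degrees=True),2)
np.set_printoptions(precision=4,suppress=True)
E
python3 - <<'E'
from h import *
print(delta([.519,.314,.36],down(78)), delta([.35,-.1,.42],down(52)))
E
```

```text
(array([ 0.6043, -0.5766, -0.1331]), array([ -0.05,  -0.04, -51.71])) (array([ 0.2695, -0.2803, -0.1934]), array([ -0.06,  -0.02, -25.71]))
```

Request:
move_arm(
  deltas=[
    {"x": 0.02, "y": -0.02, "z": -0.05, "wz": -3, "hand": 1},
    {"x": 0.06, "y": -0.06, "z": -0.09, "wz": -8},
    {"x": 0.1, "y": -0.1, "z": -0.13, "wz": -13},
    {"x": 0.14, "y": -0.14, "z": -0.16, "wz": -17},
    {"x": 0.18, "y": -0.18, "z": -0.18, "wz": -20},
    {"x": 0.22, "y": -0.22, "z": -0.19, "wz": -23},
    {"x": 0.27, "y": -0.28, "z": -0.193, "wz": -25.7},
  ],
)

```text
schema error: expected keys x, y, z, wx, wy, wz, hand
```

```bash
python3 - <<'E'
from h import *
print(pose()); print(delta([.519,.314,.36],down(78)))
E
```

```text
(array([ 0.2324, -0.4704,  0.2262]), array([[ 0.8966,  0.4428, -0.0003],
       [ 0.4428, -0.8966,  0.001 ],
       [ 0.0001, -0.0011, -1.    ]]), {'time': 0.15, 'qpos': array([-1.258 ,  0.3426,  1.5247, -0.    ,  1.2754, -0.146 ]), 'qvel': array([-0.0006, -0.0005, -0.003 ,  0.0001,  0.0011,  0.0003]), 'joint_efforts': array([  0.0012, -43.1467, -24.4355,   0.0717,   0.0537,  -0.0001]), 'tool_pos': array([ 0.2324, -0.4704,  0.2262]), 'tool_rot': array([-3.1405, -0.0001,  0.4588]), 'contact_force': array([0.1232, 0.0693, 0.6912]), 'torque': array([ 0.0452, -0.0289,  0.0126]), 'opening': 0.09152732017810591})
(array([ 0.6043, -0.5766, -0.1331]), array([ -0.05,  -0.04, -51.71]))
```

Request:
move_arm(
  deltas=[
    {"x": 0.02, "y": -0.02, "z": -0.05, "wx": 0, "wy": 0, "wz": -3, "hand": 1},
    {"x": 0.06, "y": -0.06, "z": -0.09, "wx": 0, "wy": 0, "wz": -8, "hand": 1},
    {"x": 0.1, "y": -0.1, "z": -0.13, "wx": 0, "wy": 0, "wz": -13, "hand": 1},
    {"x": 0.14, "y": -0.14, "z": -0.16, "wx": 0, "wy": 0, "wz": -17, "hand": 1},
    {"x": 0.18, "y": -0.18, "z": -0.18, "wx": 0, "wy": 0, "wz": -20, "hand": 1},
    {"x": 0.22, "y": -0.22, "z": -0.19, "wx": 0, "wy": 0, "wz": -23, "hand": 1},
    {"x": 0.27, "y": -0.28, "z": -0.193, "wx": 0, "wy": 0, "wz": -25.7, "hand": 1},
    {"x": 0.27, "y": -0.28, "z": -0.193, "wx": 0, "wy": 0, "wz": -25.7, "hand": 1},
  ],
)

```text
time: 1.15
tool_pos: [0.3507, -0.0973, 0.4202]
tool_rot: [3.141, -0.001, 0.911]
contact_force: [-0.3, -0.1, 0.0]
opening: 0.0917
```

```bash
python3 - <<'E'
from h import *
print(pose()[0]); print(delta([.519,.314,.36],down(78)))
E
```

```text
[ 0.3507 -0.0973  0.4202]
(array([ 0.4281, -0.119 ,  0.0604]), array([  0.06,  -0.03, -25.78]))
```

Request:
move_arm(
  deltas=[
    {"x": 0.43, "y": -0.12, "z": 0.06, "wx": 0, "wy": 0, "wz": -25.8, "hand": 1},
    {"x": 0.43, "y": -0.12, "z": 0.06, "wx": 0, "wy": 0, "wz": -25.8, "hand": 1},
    {"x": 0.43, "y": -0.12, "z": 0.06, "wx": 0, "wy": 0, "wz": -25.8, "hand": 1},
    {"x": 0.43, "y": -0.12, "z": 0.06, "wx": 0, "wy": 0, "wz": -25.8, "hand": 1},
    {"x": 0.43, "y": -0.12, "z": 0.06, "wx": 0, "wy": 0, "wz": -25.8, "hand": 1},
    {"x": 0.43, "y": -0.12, "z": 0.06, "wx": 0, "wy": 0, "wz": -25.8, "hand": 1},
    {"x": 0.43, "y": -0.12, "z": 0.06, "wx": 0, "wy": 0, "wz": -25.8, "hand": 1},
    {"x": 0.43, "y": -0.12, "z": 0.06, "wx": 0, "wy": 0, "wz": -25.8, "hand": 1},
  ],
)

```text
time: 2.15
tool_pos: [0.5209, 0.3156, 0.3567]
tool_rot: [-3.138, 0.002, 1.361]
contact_force: [-0.7, -0.8, -0.1]
opening: 0.0918
```

```bash
cat >> h.py <<'E'
import pickle
def snap(n,tag):
    p=viewer.camera_params(n); im=viewer.read_camera(n)[...,::-1].copy(); cv2.imwrite(f"pics/{tag}.png",im); pickle.dump(p,open(f"pics/{tag}.pkl","wb")); return im,p
def load(tag): return cv2.imread(f"pics/{tag}.png"),pickle.load(open(f"pics/{tag}.pkl","rb"))
E
python3 - <<'E'
from h import *
print(pose()[0],pose()[2]["tool_rot"]); im,p=snap("wrist","w1")
E
```

```text
[0.5209 0.3156 0.3567] [-3.138   0.0022  1.361 ]
```

View pics/w1.png

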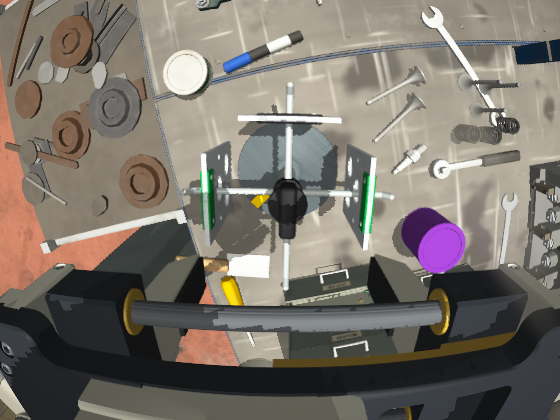

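Wrist view (picture 4): knob about (288,208), empty hook pointing down to tip (286,288). The other hook tips are at (183,190), (393,195) and (289,85), and the yellow mark is at (260,201), partly hidden by the knob's side.

```bash
python3 - <<'E'
from h import *
im,p=load("w1")
F=lambda px,z:plane("wrist",px,z,p)
t={k:F(v,.163)[:2] for k,v in dict(front=(286,288),back=(289,84),left=(183,190),right=(393,195)).items()}
print(t, "axis",(t["front"]+t["back"])/2,(t["left"]+t["right"])/2)
for a,b in(("back","front"),("right","left")):
    v=t[b]-t[a]; print(a,b,np.linalg.norm(v),np.degrees(np.arctan2(v[1],v[0])))
for a,ce,re in blobs(im,(20,110,90),(34,255,255),15,(235,180,50,40)): print("mark",a,ce,F(ce,.012),re)
g=[F(ce,.187) for a,ce,re in blobs(im,(50,90,60),(85,255,255),40,(150,120,250,150))];print(g)
# disc: dark bluish; grey contour
m=cv2.inRange(cv2.cvtColor(im,cv2.COLOR_BGR2HSV),(80,20,50),(115,120,150)); q=np.zeros_like(m); q[110:230,225:350]=m[110:230,225:350]
pts=np.argwhere(q>0)[:,::-1]; X=np.array([F(x,.008)[:2] for x in pts]); (c,r)=cv2.minEnclosingCircle(X.astype(np.float32)); print("disc",len(pts),c,r)
cv2.imwrite("pics/discmask.png",q)
E
```

```text
{'front': array([0.4942, 0.1923]), 'back': array([0.5478, 0.428 ]), 'left': array([0.4046, 0.3405]), 'right': array([0.6405, 0.2844])} axis [0.521  0.3102] [0.5225 0.3125]
back front 0.24172826303114275 -102.8010281517572
right left 0.24241747162540175 166.61145262208717
mark 155 [259.4323 199.8258] [0.467 0.272 0.012] ((260.0, 198.5), (10.60660171508789, 17.677669525146484), 45.0)
[array([0.4415, 0.3336, 0.187 ]), array([0.4317, 0.3309, 0.187 ]), array([0.6008, 0.2923, 0.187 ]), array([0.6082, 0.2815, 0.187 ])]
disc 4201 (0.5213384628295898, 0.3099691867828369) 0.07911927253007889
```

```bash
python3 - <<'E'
from h import *
print(pose()[0],delta([.5215,.311,.205],down(77)))
E
```

```text
[0.521  0.3152 0.3571] (array([-0.0037,  0.0018,  0.1521]), array([-0.17,  0.1 ,  0.95]))
```

Request:
move_arm(
  deltas=[
    {"x": -0.004, "y": 0.002, "z": 0.05, "wx": 0, "wy": 0, "wz": 1, "hand": 1},
    {"x": -0.004, "y": 0.002, "z": 0.1, "wx": 0, "wy": 0, "wz": 1, "hand": 1},
    {"x": -0.004, "y": 0.002, "z": 0.152, "wx": 0, "wy": 0, "wz": 1, "hand": 1},
    {"x": -0.004, "y": 0.002, "z": 0.152, "wx": 0, "wy": 0, "wz": 1, "hand": 1},
    {"x": -0.004, "y": 0.002, "z": 0.152, "wx": 0, "wy": 0, "wz": 1, "hand": 0},
    {"x": -0.004, "y": 0.002, "z": 0.152, "wx": 0, "wy": 0, "wz": 1, "hand": 0},
    {"x": -0.004, "y": 0.002, "z": 0.152, "wx": 0, "wy": 0, "wz": 1, "hand": 0},
    {"x": -0.004, "y": 0.002, "z": 0.152, "wx": 0, "wy": 0, "wz": 1, "hand": 0},
  ],
  grip_force=30,
)

```text
time: 3.2
tool_pos: [0.5222, 0.3084, 0.2085]
tool_rot: [3.141, -0.001, 1.34]
contact_force: [-1.2, 0.2, -0.1]
opening: 0.0565
```

```bash
python3 - <<'E'
from h import *
p,R,s=pose();print(p,s["opening"],s["contact_force"],s["tool_rot"], delta(p,down(-145+180)))
E
```

```text
[0.5222 0.3084 0.2085] 0.05649197949873093 [-1.2493  0.1531 -0.1038] [ 3.1405 -0.0007  1.3403] (array([0., 0., 0.]), array([ 0.04, -0.06, 41.79]))
```

Request:
move_arm(
  deltas=[
    {"x": 0, "y": 0, "z": 0, "wx": 0, "wy": 0, "wz": 0, "hand": 0},
    {"x": 0, "y": 0, "z": 0, "wx": 0, "wy": 0, "wz": 0, "hand": 0},
    {"x": 0, "y": 0, "z": 0, "wx": 0, "wy": 0, "wz": 0, "hand": 0},
    {"x": 0, "y": 0, "z": 0, "wx": 0, "wy": 0, "wz": 0, "hand": 0},
    {"x": 0, "y": 0, "z": 0, "wx": 0, "wy": 0, "wz": 0, "hand": 0},
    {"x": 0, "y": 0, "z": 0, "wx": 0, "wy": 0, "wz": 0, "hand": 0},
  ],
)

```text
time: 3.95
tool_pos: [0.5199, 0.3087, 0.2076]
tool_rot: [-3.138, 0.001, 1.341]
contact_force: [-8.3, 0.7, 2.6]
opening: 0.0157
```

Request:
move_arm(
  deltas=[
    {"x": 0, "y": 0, "z": 0, "wx": 0, "wy": 0, "wz": 6, "hand": 0},
    {"x": 0, "y": 0, "z": 0, "wx": 0, "wy": 0, "wz": 12, "hand": 0},
    {"x": 0, "y": 0, "z": 0, "wx": 0, "wy": 0, "wz": 18, "hand": 0},
    {"x": 0, "y": 0, "z": 0, "wx": 0, "wy": 0, "wz": 24, "hand": 0},
    {"x": 0, "y": 0, "z": 0, "wx": 0, "wy": 0, "wz": 30, "hand": 0},
    {"x": 0, "y": 0, "z": 0, "wx": 0, "wy": 0, "wz": 36, "hand": 0},
    {"x": 0, "y": 0, "z": 0, "wx": 0, "wy": 0, "wz": 42, "hand": 0},
    {"x": 0, "y": 0, "z": 0, "wx": 0, "wy": 0, "wz": 42, "hand": 0},
  ],
)

```text
time: 4.95
tool_pos: [0.5193, 0.3092, 0.2075]
tool_rot: [-3.138, 0.004, 0.607]
contact_force: [-9.4, 2.5, 4.3]
opening: 0.0158
```

Request:
move_arm(
  deltas=[
    {"x": 0, "y": 0, "z": 0, "wx": 0, "wy": 0, "wz": 0, "hand": 0},
    {"x": 0, "y": 0, "z": 0, "wx": 0, "wy": 0, "wz": 0, "hand": 0.7},
    {"x": 0, "y": 0, "z": 0, "wx": 0, "wy": 0, "wz": 0, "hand": 0.7},
    {"x": 0, "y": 0, "z": 0, "wx": 0, "wy": 0, "wz": 0, "hand": 0.7},
    {"x": 0, "y": 0, "z": -0.05, "wx": 0, "wy": 0, "wz": 0, "hand": 0.7},
    {"x": 0, "y": 0, "z": -0.1, "wx": 0, "wy": 0, "wz": 0, "hand": 0.7},
    {"x": 0, "y": 0, "z": -0.15, "wx": 0, "wy": 0, "wz": 0, "hand": 0.7},
    {"x": 0, "y": 0, "z": -0.15, "wx": 0, "wy": 0, "wz": 0, "hand": 0.7},
  ],
)

```text
time: 5.95
tool_pos: [0.5233, 0.3087, 0.3625]
tool_rot: [3.14, -0.009, 0.607]
contact_force: [0.5, -0.4, -0.6]
opening: 0.0643
```

```bash
python3 - <<'E'
from h import *
print(pose()[0],pose()[2]["tool_rot"]); im,p=snap("wrist","w2"); snap("scene","s2")
for a,ce,re in blobs(im,(20,110,90),(34,255,255),15): print("mark",a,ce,plane("wrist",ce,.012,p),re)
E
```

```text
[0.5233 0.3087 0.3625] [ 3.1396 -0.0092  0.6069]
mark 121 [ 8.0165 93.7934] [0.3523 0.8733 0.012 ] ((6.839999675750732, 91.87999725341797), (20.647518157958984, 11.879395484924316), 81.8698959350586)
mark 483 [327.2816 295.8923] [0.3763 0.1132 0.012 ] ((329.4000244140625, 297.2000427246094), (39.35479736328125, 15.205260276794434), 26.56505012512207)
mark 218 [168.7752 316.789 ] [0.1539 0.335  0.012 ] ((169.41177368164062, 315.6470947265625), (45.09176254272461, 9.322771072387695), 87.27368927001953)
mark 258 [403.1512 316.8643] [ 0.419  -0.0493  0.012 ] ((403.0056457519531, 315.75653076171875), (9.316556930541992, 45.244895935058594), 4.184916019439697)
mark 2027 [351.1963 357.7375] [ 0.2809 -0.0272  0.012 ] ((347.8175048828125, 356.8927001953125), (15.790122985839844, 252.00506591796875), 85.86532592773438)
```

View pics/w2.png

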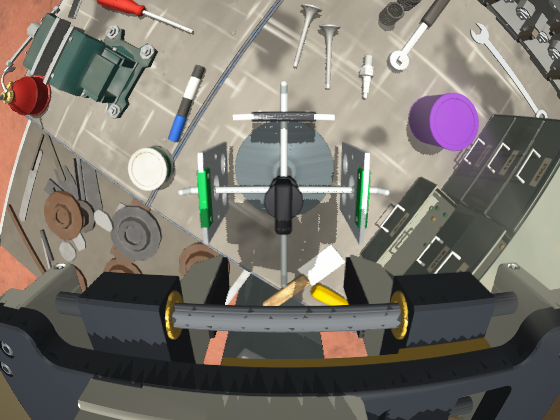

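Wrist view (picture 5): hook now points down to (283,287). The mark is hidden beneath knob and hook, which is what alignment would look like. I'll check it in the scene camera numerically, and compute the rack direction.

```bash
python3 - <<'E'
from h import *
im,p=load("w2"); F=lambda px,z:plane("wrist",px,z,p)[:2]
f,b,l,r=[F(x,.163) for x in((283,287),(284,84),(178,191),(389,193))]
for v in(f-b,l-r): print(np.linalg.norm(v),np.degrees(np.arctan2(v[1],v[0])))
print("axis",(f+b)/2,(l+r)/2)
s,ps=load("s2")
for a,ce,re in blobs(s,(20,110,90),(34,255,255),8,(225,150,50,40)): print("mark scene",a,ce,plane("scene",ce,.01))
# grips ends: scene and side
for n,e in(("scene",((255,312.5),(262.3,291.2))),("side",((360,275),(342.7,261)))):
    a,b=[plane(n,x,.134) for x in e]; v=b-a; print(n,a,b,np.linalg.norm(v),np.degrees(np.arctan2(v[1],v[0])))
# rack base edge direction (blue template white line, slots) 
E
```

```text
0.24340762864191473 -145.64288123741466
0.24744166607821572 124.126347901465
axis [0.5197 0.3089] [0.5213 0.31  ]
mark scene 43 [247.0698 169.0698] [0.4663 0.2777 0.01  ]
scene [ 0.3991 -0.2583  0.134 ] [ 0.4281 -0.2078  0.134 ] 0.05825225075187564 60.0947260640947
side [ 0.3977 -0.2571  0.134 ] [ 0.431  -0.2056  0.134 ] 0.06139971349235662 57.109711645945005
```

```bash
cat >> h.py <<'E'
def tilted(yaw,a): return down(yaw)@Ro.from_euler("x",a,degrees=True).as_matrix()
E
python3 - <<'E'
from h import *
p,R,_=pose(); w=np.array([.37,0,.42]); Rw=down(46); RH=tilted(58.5,-30)
print(delta(w,Rw)); g=np.array([.414,-.232,.134]); H=g-RH[:,2]*.10; print(H, RH); print(delta(H,RH,w,Rw))
E
```

```text
(array([-0.3006,  0.1664, -0.0625]), array([  0.02,  -0.01, -11.23]))
[ 0.3714 -0.2059  0.2206] [[ 0.5225  0.7384  0.4263]
 [ 0.8526 -0.4525 -0.2612]
 [ 0.      0.5    -0.866 ]]
(array([-0.1471,  0.144 ,  0.1994]), array([-29.88,   3.27, -12.21]))
```

Request:
move_arm(
  deltas=[
    {"x": -0.03, "y": 0.02, "z": -0.05, "wx": 0, "wy": 0, "wz": 0, "hand": 0.7},
    {"x": -0.3, "y": 0.166, "z": -0.06, "wx": 0, "wy": 0, "wz": -11, "hand": 0.7},
    {"x": -0.3, "y": 0.166, "z": -0.06, "wx": 0, "wy": 0, "wz": -11, "hand": 0.7},
    {"x": -0.3, "y": 0.166, "z": -0.06, "wx": 0, "wy": 0, "wz": -11, "hand": 0.7},
    {"x": -0.3, "y": 0.166, "z": -0.06, "wx": 0, "wy": 0, "wz": -11, "hand": 0.7},
    {"x": -0.3, "y": 0.166, "z": -0.06, "wx": 0, "wy": 0, "wz": -11, "hand": 0.7},
    {"x": -0.3, "y": 0.166, "z": -0.06, "wx": 0, "wy": 0, "wz": -11, "hand": 0.7},
    {"x": -0.3, "y": 0.166, "z": -0.06, "wx": 0, "wy": 0, "wz": -11, "hand": 0.7},
  ],
)

```text
time: 7.05
tool_pos: [0.3702, 0.0008, 0.4168]
tool_rot: [-3.14, 0.001, 0.798]
contact_force: [1.0, 0.4, -0.5]
opening: 0.0642
```

Request:
move_arm(
  deltas=[
    {"x": -0.147, "y": 0.144, "z": 0.2, "wx": -30, "wy": 3.3, "wz": -12.2, "hand": 0.7},
    {"x": -0.147, "y": 0.144, "z": 0.2, "wx": -30, "wy": 3.3, "wz": -12.2, "hand": 0.7},
    {"x": -0.147, "y": 0.144, "z": 0.2, "wx": -30, "wy": 3.3, "wz": -12.2, "hand": 0.7},
    {"x": -0.147, "y": 0.144, "z": 0.2, "wx": -30, "wy": 3.3, "wz": -12.2, "hand": 0.7},
    {"x": -0.147, "y": 0.144, "z": 0.2, "wx": -30, "wy": 3.3, "wz": -12.2, "hand": 0.7},
    {"x": -0.147, "y": 0.144, "z": 0.2, "wx": -30, "wy": 3.3, "wz": -12.2, "hand": 0.7},
    {"x": -0.147, "y": 0.144, "z": 0.2, "wx": -30, "wy": 3.3, "wz": -12.2, "hand": 0.7},
    {"x": -0.147, "y": 0.144, "z": 0.2, "wx": -30, "wy": 3.3, "wz": -12.2, "hand": 0.7},
  ],
)

```text
time: 8.05
tool_pos: [0.372, -0.2039, 0.2186]
tool_rot: [2.614, -0.0, 1.02]
contact_force: [0.9, -0.2, 1.2]
opening: 0.0646
```

```bash
python3 - <<'E'
from h import *
p,R,s=pose();print(p,s["tool_rot"],R); im,q=snap("wrist","w3")
for c,lo,hi in(("red",(0,120,80),(9,255,255)),("blue",(103,120,90),(125,255,255))):
    for a,ce,re in blobs(im,lo,hi,60): print(c,a,ce,np.round(cv2.boxPoints(re),1).tolist(),plane("wrist",ce,.134,q))
E
```

```text
[ 0.372  -0.2039  0.2186] [ 2.6143 -0.0002  1.02  ] [[ 0.5234  0.7363  0.4288]
 [ 0.8521 -0.4524 -0.2632]
 [ 0.0002  0.5032 -0.8642]]
red 1088 [20.7638 31.295 ] [[-7.800000190734863, 4.599999904632568], [9.5, -5.599999904632568], [53.0, 68.0], [35.599998474121094, 78.30000305175781]] [0.3319 0.0004 0.134 ]
red 14849 [ 96.2001 213.7682] [[-64.80000305175781, 167.10000610351562], [56.5, 74.5], [200.6999969482422, 263.20001220703125], [79.4000015258789, 355.8999938964844]] [ 0.3036 -0.1308  0.134 ]
red 60 [  9.3333 109.55  ] [[-1.7999999523162842, 118.0999984741211], [19.399999618530273, 98.30000305175781], [21.100000381469727, 100.0999984741211], [-0.0, 120.0]] [ 0.299  -0.0381  0.134 ]
red 157 [282.7516 221.2229] [[280.79998779296875, 183.0], [283.20001220703125, 183.0], [284.6000061035156, 259.0], [282.20001220703125, 259.0]] [ 0.4101 -0.2312  0.134 ]
red 207 [291.1546 220.6667] [[288.6000061035156, 182.0], [291.8999938964844, 182.0], [293.20001220703125, 259.0], [289.8999938964844, 259.1000061035156]] [ 0.4165 -0.2362  0.134 ]
red 759 [  9.7958 403.0672] [[-0.0, 371.0], [30.0, 371.0], [30.0, 419.0], [0.0, 419.0]] [ 0.1125 -0.1907  0.134 ]
blue 7787 [284.6191 183.6033] [[238.0, 132.0], [341.0, 132.0], [341.0, 258.0], [238.0, 258.0]] [ 0.4282 -0.2052  0.134 ]
blue 495 [352.703  181.3535] [[346.70001220703125, 240.89999389648438], [350.1000061035156, 140.60000610351562], [365.3999938964844, 141.10000610351562], [362.1000061035156, 241.39999389648438]] [ 0.4876 -0.2482  0.134 ]
blue 162 [364.0432 210.679 ] [[360.70001220703125, 240.89999389648438], [364.8999938964844, 177.89999389648438], [367.70001220703125, 178.10000610351562], [363.5, 241.10000610351562]] [ 0.4861 -0.284   0.134 ]
blue 105 [371.6857 211.4952] [[368.70001220703125, 241.0], [373.20001220703125, 179.89999389648438], [375.0, 180.10000610351562], [370.5, 241.10000610351562]] [ 0.4941 -0.2919  0.134 ]
```

View pics/w3.png

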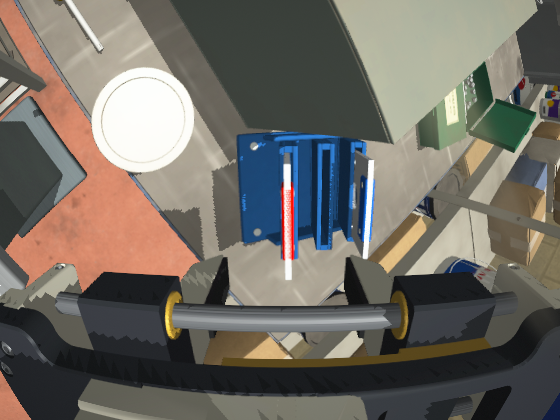

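Wrist view (picture 6): the red-gripped plate stands edge-on at column ~287, red from row 182 to 259, parallel to the jaws' plane. The blue plate is at column ~368, well clear. Computing the grasp.

```bash
python3 - <<'E'
from h import *
im,q=load("w3"); p,R,_=pose()
T=plane("wrist",(287,220.7),.1425,q); u=np.array([-.5*.853,.5*.5225,.866]); g=T-.011*u
a,b=[plane("wrist",x,.1425,q) for x in((286,182.5),(288.5,259))]; v=a-b
print("top",T,"grip",g,"len",np.linalg.norm(v),"yaw",np.degrees(np.arctan2(v[1],v[0])))
# also triangulate with scene/side centroids
print(tri([ray("wrist",(287,220.7),q),ray("scene",(258.85,301.4)),ray("side",(350.8,267.3))]))
RH=tilted(58.5,-30); tcp=g+RH[:,2]*.0115
print(tcp,delta(tcp,RH))
E
```

```text
top [ 0.4109 -0.228   0.1425] grip [ 0.4156 -0.2309  0.133 ] len 0.06586874353461472 yaw 60.544018009538966
(array([ 0.4136, -0.2317,  0.1362]), [0.0009, 0.0014, 0.0017])
[ 0.4205 -0.2339  0.123 ] (array([-0.0001,  0.0011,  0.1114]), array([ 0.23,  0.03, -0.05]))
```

Request:
move_arm(
  deltas=[
    {"x": 0, "y": 0.001, "z": 0.04, "wx": 0, "wy": 0, "wz": -1, "hand": 0.7},
    {"x": 0, "y": 0.001, "z": 0.08, "wx": 0, "wy": 0, "wz": -1, "hand": 0.7},
    {"x": 0, "y": 0.001, "z": 0.111, "wx": 0, "wy": 0, "wz": -1, "hand": 0.7},
    {"x": 0, "y": 0.001, "z": 0.111, "wx": 0, "wy": 0, "wz": -1, "hand": 0.7},
    {"x": 0, "y": 0.001, "z": 0.111, "wx": 0, "wy": 0, "wz": -1, "hand": 0},
    {"x": 0, "y": 0.001, "z": 0.111, "wx": 0, "wy": 0, "wz": -1, "hand": 0},
    {"x": 0, "y": 0.001, "z": 0.111, "wx": 0, "wy": 0, "wz": -1, "hand": 0},
    {"x": 0, "y": 0.001, "z": 0.111, "wx": 0, "wy": 0, "wz": -1, "hand": 0},
  ],
  grip_force=40,
)

```text
time: 9.1
tool_pos: [0.419, -0.2383, 0.137]
tool_rot: [2.633, 0.001, 1.037]
contact_force: [-1.2, -0.4, -0.1]
opening: 0.0286
```

Request:
move_arm(
  deltas=[
    {"x": 0, "y": 0, "z": 0, "wx": 0, "wy": 0, "wz": 0, "hand": 0},
    {"x": 0, "y": 0, "z": 0, "wx": 0, "wy": 0, "wz": 0, "hand": 0},
    {"x": 0, "y": 0, "z": 0, "wx": 0, "wy": 0, "wz": 0, "hand": 0},
    {"x": 0, "y": 0, "z": 0, "wx": 0, "wy": 0, "wz": 0, "hand": 0},
  ],
)

```text
time: 9.6
tool_pos: [0.4173, -0.2368, 0.1351]
tool_rot: [2.638, -0.0, 1.037]
contact_force: [-8.6, 2.7, 2.1]
opening: 0.0094
```

```bash
python3 - <<'E'
from h import *
p,R,s=pose();print(p,s["tool_rot"],s["opening"],s["contact_force"],s["torque"])
u=np.array([-.5*.853,.5*.5225,.866]); print(delta(p+.115*u))
E
```

```text
[ 0.4173 -0.2368  0.1351] [ 2.6385 -0.0004  1.0375] 0.009436934826931526 [-8.6261  2.7148  2.0621] [ 0.4338  1.4057 -0.1949]
(array([ 0.001 , -0.0024, -0.115 ]), array([0., 0., 0.]))
```

Request:
move_arm(
  deltas=[
    {"x": 0, "y": 0, "z": 0, "wx": 0, "wy": 0, "wz": 0, "hand": 0.35},
    {"x": 0, "y": 0, "z": 0, "wx": 0, "wy": 0, "wz": 0, "hand": 0.35},
    {"x": 0, "y": 0, "z": 0, "wx": 0, "wy": 0, "wz": 0, "hand": 0.35},
    {"x": 0, "y": -0.001, "z": 0.01, "wx": 0, "wy": 0, "wz": 0, "hand": 0.35},
    {"x": 0, "y": -0.001, "z": 0.01, "wx": 0, "wy": 0, "wz": 0, "hand": 0.35},
    {"x": 0, "y": -0.001, "z": 0.01, "wx": 0, "wy": 0, "wz": 0, "hand": 0.35},
  ],
)

```text
time: 10.35
tool_pos: [0.4224, -0.2417, 0.132]
tool_rot: [2.64, -0.002, 1.038]
contact_force: [0.6, 0.1, 0.3]
opening: 0.0319
```

```bash
python3 - <<'E'
from h import *
p,R,s=pose();print(p,s["tool_rot"],s["opening"],s["contact_force"],s["qpos"],s["qvel"])
g=np.array([.4156,-.2309,.133]); print("grip in tool",R.T@(g-p))
im,q=snap("wrist","w4")
E
```

```text
[ 0.4224 -0.2417  0.132 ] [ 2.6399 -0.0022  1.0382] 0.03192869009201423 [0.6311 0.0646 0.3133] [-0.7465  0.1965  2.1909  0.3828  0.282  -0.5562] [ 0.0003 -0.004   0.0059 -0.0007 -0.0007  0.0009]
grip in tool [ 0.0058 -0.0095 -0.0063]
```

View pics/w4.png

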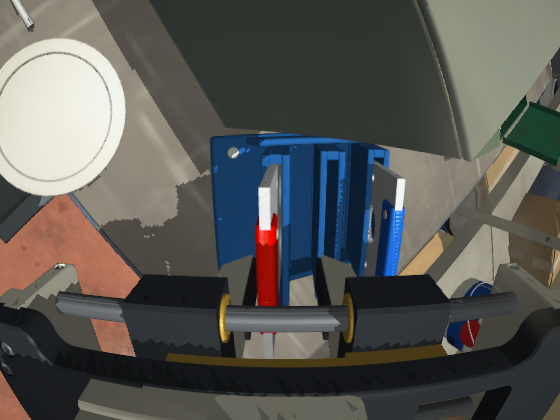

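Picture 7: the strip is at column ~267 while the finger centre is at ~282, because joint 5 is at its lower limit (0.282). I'll shift sideways, tilt slightly less and stay shallower.

Request:
move_arm(
  deltas=[
    {"x": 0.005, "y": -0.009, "z": -0.004, "wx": 3, "wy": 0, "wz": 0, "hand": 0.35},
    {"x": 0.005, "y": -0.009, "z": -0.004, "wx": 3, "wy": 0, "wz": 0, "hand": 0.35},
    {"x": 0.005, "y": -0.009, "z": -0.004, "wx": 3, "wy": 0, "wz": 0, "hand": 0.35},
  ],
)

```text
time: 10.78
tool_pos: [0.4167, -0.2324, 0.1314]
tool_rot: [2.691, -0.002, 1.039]
contact_force: [0.3, 1.0, -0.1]
opening: 0.0319
```

```bash
python3 - <<'E'
from h import *
p,R,s=pose();print(p,s["tool_rot"],s["opening"],s["contact_force"],s["qpos"])
g=np.array([.4156,-.2309,.133]); print("grip in tool",R.T@(g-p), "tilt",np.degrees(np.arccos(-R[2,2])))
print(delta(p,tilted(58.5,-30)))
E
```

```text
[ 0.4167 -0.2324  0.1314] [ 2.6909 -0.0022  1.0386] 0.03188976837439306 [ 0.3028  1.0127 -0.0901] [-0.7286  0.1899  2.1704  0.2571  0.349  -0.4185]
grip in tool [ 0.0007 -0.0008 -0.0022] tilt 25.824363094116798
(array([0., 0., 0.]), array([-4.18, -0.58,  0.83]))
```

Request:
move_arm(
  deltas=[
    {"x": 0, "y": -0.001, "z": 0.004, "wx": -1.5, "wy": 0, "wz": 0, "hand": 0.35},
    {"x": 0, "y": -0.001, "z": 0.004, "wx": -1.5, "wy": 0, "wz": 0, "hand": 0.35},
    {"x": 0, "y": -0.001, "z": 0.004, "wx": -1.5, "wy": 0, "wz": 0, "hand": 0},
    {"x": 0, "y": -0.001, "z": 0.004, "wx": -1.5, "wy": 0, "wz": 0, "hand": 0},
    {"x": 0, "y": -0.001, "z": 0.004, "wx": -1.5, "wy": 0, "wz": 0, "hand": 0},
    {"x": 0, "y": -0.001, "z": 0.004, "wx": -1.5, "wy": 0, "wz": 0, "hand": 0},
    {"x": 0, "y": -0.001, "z": 0.004, "wx": -1.5, "wy": 0, "wz": 0, "hand": 0},
  ],
  grip_force=40,
)

```text
time: 11.65
tool_pos: [0.4177, -0.2333, 0.1278]
tool_rot: [2.664, -0.002, 1.038]
contact_force: [1.7, -1.0, 0.8]
opening: 0.0097
```

```bash
python3 - <<'E'
from h import *
p,R,s=pose();print(p,s["tool_rot"],s["opening"],s["contact_force"],s["torque"],s["qpos"])
g=np.array([.4156,-.2309,.133]); print("grip in tool",R.T@(g-p), "tilt",np.degrees(np.arccos(-R[2,2])))
u=np.array([-.5*.853,.5*.5225,.866]); print(delta(p+.03*u)[0],delta(p+.11*u)[0])
E
```

```text
[ 0.4177 -0.2333  0.1278] [ 2.6641 -0.0017  1.0381] 0.009689478073572406 [ 1.6833 -0.9882  0.8336] [-0.2998 -0.5161 -0.051 ] [-0.7324  0.1954  2.1948  0.3222  0.2968 -0.4861]
grip in tool [ 0.001  -0.0003 -0.006 ] tilt 27.357402783927178
[ 0.0003 -0.0014 -0.03  ] [ 0.0011 -0.0051 -0.1099]
```

Request:
move_arm(
  deltas=[
    {"x": 0, "y": -0.0005, "z": -0.01, "wx": 0, "wy": 0, "wz": 0, "hand": 0},
    {"x": 0, "y": -0.001, "z": -0.025, "wx": 0, "wy": 0, "wz": 0, "hand": 0},
    {"x": 0, "y": -0.002, "z": -0.042, "wx": 0, "wy": 0, "wz": 0, "hand": 0},
    {"x": 0.001, "y": -0.003, "z": -0.06, "wx": 0, "wy": 0, "wz": 0, "hand": 0},
    {"x": 0.001, "y": -0.004, "z": -0.078, "wx": 0, "wy": 0, "wz": 0, "hand": 0},
    {"x": 0.001, "y": -0.005, "z": -0.096, "wx": 0, "wy": 0, "wz": 0, "hand": 0},
    {"x": 0.001, "y": -0.005, "z": -0.11, "wx": 0, "wy": 0, "wz": 0, "hand": 0},
    {"x": 0.001, "y": -0.005, "z": -0.11, "wx": 0, "wy": 0, "wz": 0, "hand": 0},
  ],
)

```text
time: 12.65
tool_pos: [0.3695, -0.2036, 0.2231]
tool_rot: [2.666, -0.002, 1.038]
contact_force: [-0.4, 0.5, -2.2]
opening: 0.0097
```

```bash
python3 - <<'E'
from h import *
p,R,s=pose();print(p,s["tool_rot"],s["opening"],s["contact_force"],s["torque"])
w=np.array([.34,-.16,.42]);Rw=down(59); print(delta(w,Rw))
w2=np.array([.37,.08,.42]);R2=down(90); print(delta(w2,R2,w,Rw))
snap("scene","s3"); snap("side","d3")
E
```

```text
[ 0.3695 -0.2036  0.2231] [ 2.6661 -0.0018  1.0383] 0.00971438908053548 [-0.4134  0.4574 -2.2058] [ 0.1653  0.3253 -0.0136]
(array([ 0.0229,  0.0478, -0.1968]), array([27.24, -0.22,  0.46]))
(array([ 0.2212, -0.0979, -0.    ]), array([  0.,   0., -31.]))
```

Request:
move_arm(
  deltas=[
    {"x": 0, "y": 0, "z": -0.04, "wx": 0, "wy": 0, "wz": 0, "hand": 0},
    {"x": 0.005, "y": 0.01, "z": -0.08, "wx": 6, "wy": 0, "wz": 0, "hand": 0},
    {"x": 0.01, "y": 0.02, "z": -0.12, "wx": 13, "wy": 0, "wz": 0, "hand": 0},
    {"x": 0.016, "y": 0.034, "z": -0.16, "wx": 20, "wy": 0, "wz": 0, "hand": 0},
    {"x": 0.023, "y": 0.048, "z": -0.197, "wx": 27, "wy": 0, "wz": 0.5, "hand": 0},
    {"x": 0.023, "y": 0.048, "z": -0.197, "wx": 27, "wy": 0, "wz": 0.5, "hand": 0},
  ],
)

```text
time: 13.5
tool_pos: [0.3427, -0.1615, 0.4208]
tool_rot: [3.136, -0.004, 1.031]
contact_force: [-0.8, -0.5, -1.1]
opening: 0.0098
```

Request:
move_arm(
  deltas=[
    {"x": 0.03, "y": -0.013, "z": 0, "wx": 0, "wy": 0, "wz": -4, "hand": 0},
    {"x": 0.07, "y": -0.03, "z": 0, "wx": 0, "wy": 0, "wz": -9, "hand": 0},
    {"x": 0.11, "y": -0.048, "z": 0, "wx": 0, "wy": 0, "wz": -15, "hand": 0},
    {"x": 0.15, "y": -0.066, "z": 0, "wx": 0, "wy": 0, "wz": -21, "hand": 0},
    {"x": 0.19, "y": -0.084, "z": 0, "wx": 0, "wy": 0, "wz": -27, "hand": 0},
    {"x": 0.221, "y": -0.098, "z": 0, "wx": 0, "wy": 0, "wz": -31, "hand": 0},
    {"x": 0.221, "y": -0.098, "z": 0, "wx": 0, "wy": 0, "wz": -31, "hand": 0},
  ],
)

```text
time: 14.38
tool_pos: [0.3702, 0.0808, 0.4186]
tool_rot: [3.138, -0.002, 1.575]
contact_force: [-0.2, -0.0, -1.7]
opening: 0.0098
```

```bash
python3 - <<'E'
from h import *
p,R,s=pose();print(p,s["tool_rot"],s["opening"],s["contact_force"],s["torque"])
print(ray("wrist",(286,215)),)
im,q=snap("wrist","w5")
E
```

```text
[0.3702 0.0808 0.4186] [ 3.1377 -0.0017  1.575 ] 0.00984757380162468 [-0.1961 -0.0356 -1.7302] [-0.0575 -0.1069 -0.0034]
(array([0.3696, 0.1652, 0.5769]), array([ 0.0048, -0.3076, -0.9515]))
```

View pics/w5.png

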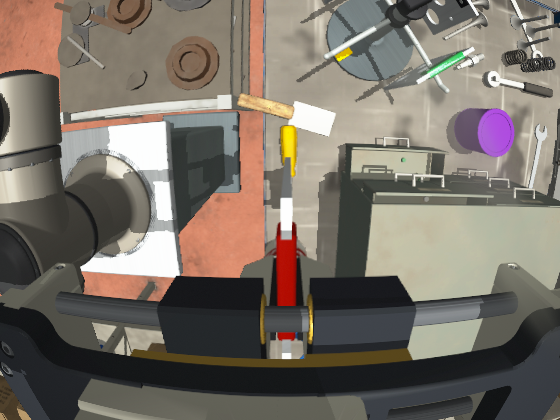

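Picture 8: red strip held at column ~287 between the pads, plate in line with the tool. The stand is visible at the top with mark (342,52) clear of the knob, so I can check the mark and hook tip again.

```bash
python3 - <<'E'
from h import *
im,q=load("w5"); ax=np.array([.521,.310])
for a,ce,re in blobs(im,(20,110,90),(34,255,255),15,(310,20,60,60)):
    P=plane("wrist",ce,.012,q)[:2]; v=P-ax; print("mark",a,ce,P,np.linalg.norm(v),np.degrees(np.arctan2(v[1],v[0])))
cv2.imwrite("pics/c5.png",cv2.resize(im[0:110,270:490],None,fx=3.5,fy=3.5,interpolation=cv2.INTER_CUBIC))
# plate ends: project expected strip far/near top corners with x offset 0/1/3mm
p,R,_=pose(); K=np.array(q["camera_matrix"])
def proj(X):
    c=np.array(q["R"])@X+np.array(q["t"]); th=np.arctan2(np.hypot(c[0],c[1]),c[2]); k=th/np.hypot(c[0],c[1]); return K[0,2]+K[0,0]*k*c[0],K[1,2]+K[1,1]*k*c[1]
for X in((.033,0,-.017),(.051,0,-.017),(.033,.005,-.017),(.033,-.005,-.017)): print(X,proj(p+R@np.array(X)))
E
```

```text
mark 135 [343.3185  54.0963] [0.4696 0.2725] 0.06365663680731556 -143.91788561549308
(0.033, 0, -0.017) (np.float64(285.31565150690693), np.float64(229.07208980370092))
(0.051, 0, -0.017) (np.float64(285.3580349249256), np.float64(191.20772623031095))
(0.033, 0.005, -0.017) (np.float64(296.1206502721709), np.float64(229.0853040151926))
(0.033, -0.005, -0.017) (np.float64(274.5118750652162), np.float64(229.04893688017867))
```

View pics/c5.png

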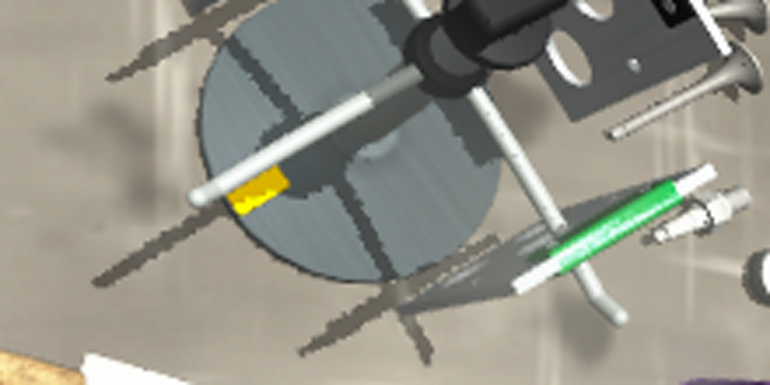

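The hook lies over the mark, within a few degrees. Next I move in front of the hook.

```bash
cat >> h.py <<'E'
ax=np.array([.521,.3095]); hd=np.radians(-145.5); hv=np.array([np.cos(hd),np.sin(hd)]); RT=tilted(124.5,-3); HOLE=np.array([.0005,0,.043])
def tcp_for(out,z,lat=0): return np.r_[ax+out*hv+lat*np.array([-hv[1],hv[0]]),z]-RT@HOLE
E
python3 - <<'E'
from h import *
p,R,s=pose(); A=tcp_for(.165,.30); B=tcp_for(.165,.1565); print(A,B,delta(A,RT),delta(B,RT,A,RT))
E
```

```text
[0.3834 0.2144 0.3429] [0.3834 0.2144 0.1994] (array([0.1345, 0.0132, 0.0761]), array([ -2.67,   0.91, -34.38])) (array([-0.    , -0.0075,  0.1433]), array([0., 0., 0.]))
```

Request:
move_arm(
  deltas=[
    {"x": 0.03, "y": 0.003, "z": 0.01, "wx": -0.5, "wy": 0.2, "wz": -7, "hand": 0},
    {"x": 0.06, "y": 0.006, "z": 0.025, "wx": -1, "wy": 0.4, "wz": -14, "hand": 0},
    {"x": 0.09, "y": 0.009, "z": 0.045, "wx": -1.7, "wy": 0.6, "wz": -21, "hand": 0},
    {"x": 0.115, "y": 0.011, "z": 0.063, "wx": -2.3, "wy": 0.8, "wz": -28, "hand": 0},
    {"x": 0.1345, "y": 0.013, "z": 0.076, "wx": -2.7, "wy": 0.9, "wz": -34.4, "hand": 0},
    {"x": 0.1345, "y": 0.013, "z": 0.076, "wx": -2.7, "wy": 0.9, "wz": -34.4, "hand": 0},
  ],
)

```text
time: 15.18
tool_pos: [0.3836, 0.2132, 0.3429]
tool_rot: [3.09, 0.001, 2.171]
contact_force: [-0.2, -0.4, -1.2]
opening: 0.0096
```

Request:
move_arm(
  deltas=[
    {"x": 0, "y": -0.002, "z": 0.035, "wx": 0, "wy": 0, "wz": 0, "hand": 0},
    {"x": 0, "y": -0.004, "z": 0.075, "wx": 0, "wy": 0, "wz": 0, "hand": 0},
    {"x": 0, "y": -0.006, "z": 0.115, "wx": 0, "wy": 0, "wz": 0, "hand": 0},
    {"x": 0, "y": -0.0075, "z": 0.143, "wx": 0, "wy": 0, "wz": 0, "hand": 0},
    {"x": 0, "y": -0.0075, "z": 0.143, "wx": 0, "wy": 0, "wz": 0, "hand": 0},
    {"x": 0, "y": -0.0075, "z": 0.143, "wx": 0, "wy": 0, "wz": 0, "hand": 0},
  ],
)

```text
time: 15.92
tool_pos: [0.3855, 0.2134, 0.2029]
tool_rot: [3.085, 0.002, 2.169]
contact_force: [-0.1, 0.4, -1.0]
opening: 0.0095
```

```bash
python3 - <<'E'
from h import *
p,R,s=pose();print(p,s["tool_rot"],s["opening"],s["contact_force"]); B=tcp_for(.165,.1565); print(B,delta(B,RT))
s,ps=snap("scene","s6"); d,pd=snap("side","d6")
for n,im,roi in(("scene",s,(190,90,90,110)),("side",d,(130,150,140,150))):
    for a,ce,re in blobs(im,(0,110,70),(10,255,255),8,roi): print(n,a,ce,re)
z=lambda im,x,y,w,h:cv2.resize(im[y:y+h,x:x+w],(400,400),interpolation=cv2.INTER_CUBIC)
cv2.imwrite("pics/c6.png",np.hstack([z(s,190,90,110,110),z(d,120,150,110,110)]))
E
```

```text
[0.3855 0.2134 0.2029] [3.0849 0.002  2.1695] 0.009476609515222275 [-0.1449  0.433  -0.9951]
[0.3834 0.2144 0.1994] (array([ 0.0019, -0.0014,  0.0033]), array([ 0.25,  0.13, -0.19]))
scene 32 [220.8438 152.75  ] ((220.68292236328125, 152.85366821289062), (9.370426177978516, 3.7481703758239746), 51.34019470214844)
```

View pics/c6.png

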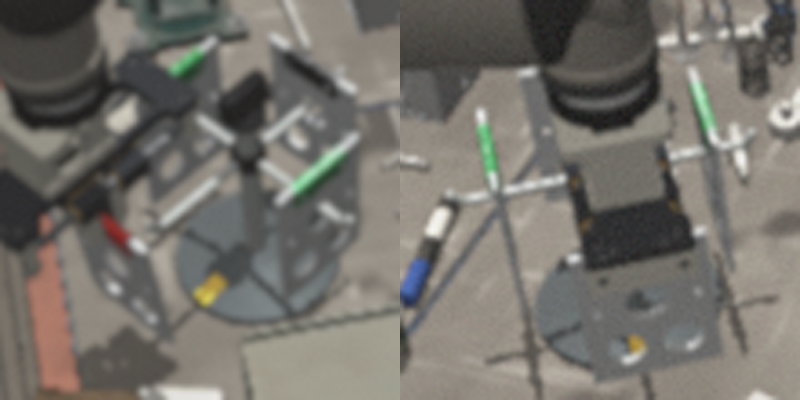

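Picture 10: in the side crop the plate faces the camera, with its hole at crop (645,298). The scene crop shows the empty rod tip at (145,245), just behind the plate. Checking the hole's lateral offset and height.

```bash
python3 - <<'E'
from h import *
d,_=load("d6"); p,R,_=pose()
g=cv2.cvtColor(d,cv2.COLOR_BGR2GRAY)
lat=np.array([-hv[1],hv[0],0]); n=R[:,1]
def onplate(px):
    c,r=ray("side",px); P=c+r*(n@(p-c))/(n@r); q=R.T@(P-p); return q
f=lambda cx,cy:(120+(cx-400)*.275,150+cy*.275)
for k,c in dict(hole=(645,298),TL=(572,258),TR=(705,230),BL=(598,382),BR=(722,352)).items(): print(k,np.array(f(*c)),"tool frame",onplate(f(*c)))
h=p+R@HOLE; print("expected hole",h,"out",(h[:2]-ax)@hv,"lat",(h-np.r_[ax,0])@lat)
# axis + tip check from side of hook tip not visible; scene tip
print("scene tip",plane("scene",(190+145*.275,90+245*.275),.163), "expected",ax+.125*hv)
E
```

```text
hole [187.375 231.95 ] tool frame [-0.0041  0.      0.0446]
TL [167.3  220.95] tool frame [ 0.0415  0.     -0.0134]
TR [203.875 213.25 ] tool frame [-0.0547 -0.     -0.0131]
BL [174.45 255.05] tool frame [0.0418 0.     0.1265]
BR [208.55 246.8 ] tool frame [-0.0549  0.      0.1243]
expected hole [0.3873 0.2156 0.1601] out 0.1634046576518307 lat 0.001671019647580937
scene tip [0.4156 0.22   0.163 ] expected [0.418  0.2387]
```

```bash
python3 - <<'E'
from h import *
p,R,_=pose(); im,q=snap("wrist","w6"); K=np.array(q["camera_matrix"])
hsv=cv2.cvtColor(im,cv2.COLOR_BGR2HSV)
for r in range(180,350,4):
    print(r,"".join("R" if (h<9 or h>172) and s>130 and v>70 else "W" if v>170 and s<50 else "g" if s<60 and v>80 else "." for h,s,v in hsv[r,262:316]))
def proj(X):
    c=np.array(q["R"])@(p+R@np.array(X))+np.array(q["t"]); t=np.hypot(c[0],c[1]); k=np.arctan2(t,c[2])/t; return np.round([K[0,2]+K[0,0]*k*c[0],K[1,2]+K[1,1]*k*c[1]],1)
for x in(-.05,-.032,.032,.05):
    print(x,proj((x,0,-.017)),proj((x,0,.005)),proj((x,0,.123)))
E
```

```text
180 ggggggggggggggggggggggggggggggggggggggggggggggWggWgggg
184 gggggggggggggggggggggggggggggggggggggggggggggggggggggg
188 ggggggggggggggggggggggggggggggggggggggWWWWWWWWWWWWWWWW
192 gggggggggggggggggggggggggggggggggggggggWWWWWWWWWWWWWWW
196 ggggggggggggggggggggggggggggggggggggggWWWWWWWWWWWWWWWW
200 ggggggggggggggggggWWWWWWWWWWWWggggggggggWWWWWWWWWWWWWW
204 ggggggggggggggggggWWWWWWWWWWWWgggggggggWWWWWWWWWWWWWWW
208 WWWWggggggggggggggWWWWWWWWWWWWggggggggWWWWWWWWWWWWWWWW
212 WWWWWWWWggWWggggggWWWWWWWWWWWWgggggggggWWWWWWWWWWWWWWW
216 WWWWWWWWWWWWgWWWWWWWWWWWWWWWWWWWWWWWWWWWWWWWWWWWWWWWWW
220 WWWWWWWWWWWWWWWWgWWWWWWWWWWWWWWWWWWWWWWWWWWWWWWWWWWWWW
224 WWWWWWWWWWWWWWWWRR.gWWWWWWWWWgRRR.gWWWWWWWWWWWWWWWWWWW
228 WWWWWWWWWWWWWWW.RR.gWWWWWWWWWgRRRR.WWWWWWWWWWWWWWWWWWW
232 WWWWWWWWWWWWWWWRRR.gWWWWWWWWWgRRRR.WWWWWWWWWWWWWWWWWWW
236 WWWWWWWWWWWWWW.RRRRgWWWWWWWWWWRRRR.gWWWWWWWWWWWWWWWWWW
240 WWWWWWWWWWWWWWRRRRRRRRRRRR.R..RRRRRgWWWWWWWWWWWWWWWWWW
244 WWWWWWWWWWWWWWRRRRRRRRRRRRRR..RRRR.WWWWWWWWWWWWWWWWWWW
248 WWWWWWWWWWWWWW.RRRRRRRRRRRR...RRRRgWWWWWWWWWWWWWWWWWWW
252 WWWWWWWWWWWWWW.RRRRRRRRRRR....RRRR
[... 928 characters left out ...]
..........gggggggggggggg............
320 ..ggggggggggggggggggggggggggggggggggggggggggggg.......
324 ...gggggggggggggggggggggggggggggggggggggggggggg.......
328 ....gggggggggggggggggggggggggggggggggggggggggg........
332 ......g.........RRRRRRRRRRRRRRRRR.g......gggg.........
336 ....gggg.......RRRRRRRRRRRRRRRRRR.g......gggg.........
340 .....ggg.....ggggRRRgWWWWWWWgRRR.ggggggg.gggg.........
344 .....ggg..ggggggggggWWWWWWWWWgggggggggggggggg.........
348 .....gggggggggggggggWWWWWWWWWgggggggggggggggg.........
-0.05 [285.5 360.1] [285.6 336.8] [285.8 257.7]
-0.032 [285.5 336.9] [285.6 314.2] [285.8 240.4]
0.032 [285.3 228.2] [285.4 213.7] [285.8 172.6]
0.05 [285.3 190.4] [285.4 180.2] [285.7 152.3]
```

Both the side camera (hole at x about -4 to -6 mm, z 45 mm) and the wrist rows say the plate sits about 5 mm towards tool -x and 3 mm lower. I'll update the hole point accordingly.

```bash
sed -i 's/HOLE=np.array(.*)$/HOLE=np.array([-.005,.0005,.046])/' h.py; python3 - <<'E'
from h import *
p,R,_=pose()
for o,z in((.150,.157),(.095,.157),(.095,.138)): print(o,z,delta(tcp_for(o,z),RT))
E
```

```text
0.15 0.157 (array([0.0069, 0.013 , 0.0007]), array([ 0.27,  0.12, -0.12]))
0.095 0.157 (array([0.007 , 0.068 , 0.0038]), array([ 0.27,  0.12, -0.12]))
0.095 0.138 (array([0.0071, 0.0669, 0.0228]), array([ 0.27,  0.12, -0.12]))
```

Request:
move_arm(
  deltas=[
    {"x": 0.007, "y": 0.005, "z": 0.001, "wx": 0.3, "wy": 0, "wz": 0, "hand": 0},
    {"x": 0.007, "y": 0.013, "z": 0.001, "wx": 0.3, "wy": 0, "wz": 0, "hand": 0},
    {"x": 0.007, "y": 0.022, "z": 0.001, "wx": 0.3, "wy": 0, "wz": 0, "hand": 0},
    {"x": 0.007, "y": 0.031, "z": 0.002, "wx": 0.3, "wy": 0, "wz": 0, "hand": 0},
    {"x": 0.007, "y": 0.04, "z": 0.002, "wx": 0.3, "wy": 0, "wz": 0, "hand": 0},
    {"x": 0.007, "y": 0.046, "z": 0.003, "wx": 0.3, "wy": 0, "wz": 0, "hand": 0},
    {"x": 0.007, "y": 0.046, "z": 0.003, "wx": 0.3, "wy": 0, "wz": 0, "hand": 0},
  ],
)

```text
time: 16.95
tool_pos: [0.4188, 0.2459, 0.2007]
tool_rot: [3.093, 0.001, 2.172]
contact_force: [-0.4, 0.6, -1.7]
opening: 0.0096
```

```bash
python3 - <<'E'
from h import *
p,R,s=pose();print(p,s["contact_force"],s["torque"],s["opening"]); h=p+R@HOLE
print("hole",h,"out",(h[:2]-ax)@hv,"lat",(h[:2]-ax)@np.array([-hv[1],hv[0]]))
for o,z in((.095,.157),(.095,.138)): print(o,z,delta(tcp_for(o,z),RT))
s_,_=snap("scene","s7"); d,_=snap("side","d7")
z=lambda im,x,y,w,h:cv2.resize(im[y:y+h,x:x+w],(400,400),interpolation=cv2.INTER_CUBIC)
cv2.imwrite("pics/c7.png",np.hstack([z(s_,200,100,90,90),z(d,140,170,90,90)]))
E
```

```text
[0.4188 0.2459 0.2007] [-0.3658  0.6146 -1.7339] [ 0.0355 -0.1284  0.0079] 0.009576752968654786
hole [0.4239 0.2433 0.1548] out 0.11755292062294535 lat -0.00042436539351922226
0.095 0.157 (array([-0.0005,  0.0225, -0.0011]), array([-0.2 ,  0.07, -0.08]))
0.095 0.138 (array([-0.0004,  0.0215,  0.0179]), array([-0.2 ,  0.07, -0.08]))
```

View pics/c7.png

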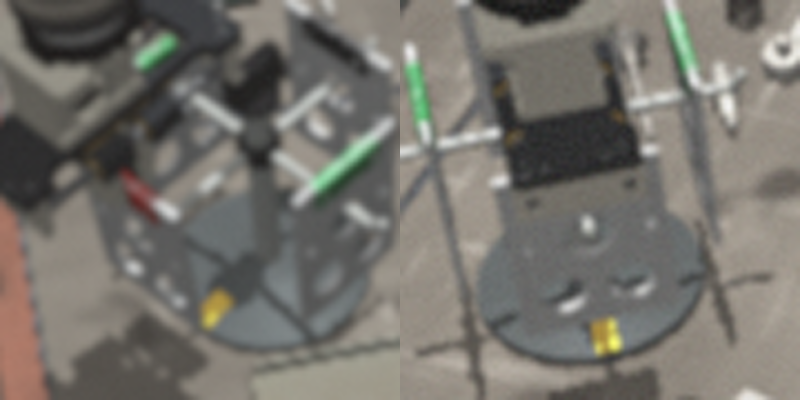

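Picture 11: the rod tip (side crop 590,228) shows through the hole, and there is no contact force. Continuing in, then down.

Request:
move_arm(
  deltas=[
    {"x": 0, "y": 0.01, "z": 0, "wx": 0, "wy": 0, "wz": 0, "hand": 0},
    {"x": 0, "y": 0.019, "z": 0, "wx": 0, "wy": 0, "wz": 0, "hand": 0},
    {"x": 0, "y": 0.025, "z": 0.001, "wx": 0, "wy": 0, "wz": 0, "hand": 0},
    {"x": 0, "y": 0.025, "z": 0.006, "wx": 0, "wy": 0, "wz": 0, "hand": 0},
    {"x": 0, "y": 0.025, "z": 0.01, "wx": 0, "wy": 0, "wz": 0, "hand": 0},
    {"x": 0, "y": 0.025, "z": 0.013, "wx": 0, "wy": 0, "wz": 0, "hand": 0},
    {"x": 0, "y": 0.025, "z": 0.013, "wx": 0, "wy": 0, "wz": 0, "hand": 0},
  ],
)

```text
time: 17.92
tool_pos: [0.4394, 0.2601, 0.189]
tool_rot: [3.093, 0.001, 2.171]
contact_force: [-0.3, -0.4, -1.0]
opening: 0.0097
```

```bash
python3 - <<'E'
from h import *
p,R,s=pose();print(p,s["contact_force"],s["torque"],s["opening"]); h=p+R@HOLE
print("hole",h,"out",(h[:2]-ax)@hv,"lat",(h[:2]-ax)@np.array([-hv[1],hv[0]]))
E
```

```text
[0.4394 0.2601 0.189 ] [-0.3366 -0.419  -0.9978] [-0.0142 -0.0324 -0.0098] 0.009680348704394074
hole [0.4445 0.2575 0.143 ] out 0.09249396737733385 lat -0.00044338000546195543
```

Hole is about 5 mm above rest. I'll lower in small steps until the hook carries the weight.

Request:
move_arm(
  deltas=[
    {"x": 0, "y": 0, "z": 0.002, "wx": 0, "wy": 0, "wz": 0, "hand": 0},
    {"x": 0, "y": 0, "z": 0.004, "wx": 0, "wy": 0, "wz": 0, "hand": 0},
    {"x": 0, "y": 0, "z": 0.005, "wx": 0, "wy": 0, "wz": 0, "hand": 0},
    {"x": 0, "y": 0, "z": 0.005, "wx": 0, "wy": 0, "wz": 0, "hand": 0},
  ],
)

```text
time: 18.42
tool_pos: [0.4398, 0.2603, 0.1842]
tool_rot: [3.092, 0.001, 2.172]
contact_force: [-0.1, 0.5, -0.7]
opening: 0.0099
```

```bash
python3 - <<'E'
from h import *
p,R,s=pose();print(p,s["contact_force"],s["torque"],p+R@HOLE)
E
```

```text
[0.4398 0.2603 0.1842] [-0.1189  0.5422 -0.7124] [ 0.0207 -0.1346  0.0083] [0.445  0.2577 0.1383]
```

Request:
move_arm(
  deltas=[
    {"x": 0, "y": 0, "z": 0.002, "wx": 0, "wy": 0, "wz": 0, "hand": 0},
    {"x": 0, "y": 0, "z": 0.002, "wx": 0, "wy": 0, "wz": 0, "hand": 0},
    {"x": 0, "y": 0, "z": 0.002, "wx": 0, "wy": 0, "wz": 0, "hand": 0.35},
    {"x": 0, "y": 0, "z": 0.002, "wx": 0, "wy": 0, "wz": 0, "hand": 0.35},
    {"x": 0, "y": 0, "z": 0.002, "wx": 0, "wy": 0, "wz": 0, "hand": 0.35},
    {"x": 0, "y": 0, "z": 0.002, "wx": 0, "wy": 0, "wz": 0, "hand": 0.35},
    {"x": 0, "y": 0, "z": 0.002, "wx": 0, "wy": 0, "wz": 0, "hand": 0.35},
    {"x": 0, "y": 0, "z": 0.002, "wx": 0, "wy": 0, "wz": 0, "hand": 0.35},
  ],
)

```text
time: 19.42
tool_pos: [0.4399, 0.2604, 0.1822]
tool_rot: [3.092, 0.001, 2.171]
contact_force: [0.9, 0.2, -0.3]
opening: 0.0322
```

```bash
python3 - <<'E'
from h import *
p,R,s=pose();print(p,s["contact_force"],s["opening"])
im,q=snap("wrist","w8"); hsv=cv2.cvtColor(im,cv2.COLOR_BGR2HSV)
for r in range(196,350,12):
    print(r,"".join("R" if (h<9 or h>172) and s>130 and v>70 else "W" if v>170 and s<50 else "g" if s<60 and v>80 else "." for h,s,v in hsv[r,236:336]))
E
```

```text
[0.4399 0.2604 0.1822] [ 0.8742  0.222  -0.313 ] 0.03221153099026105
196 gggggggggggggggggggggggggggggggggggggggggggggggggggWWWWWWWWWWW.........................ggggggggggggg
208 gggggggggggggggggggggggggggggggggggggggggggggggggggWWWWWWWWWWWgggggggggggggggggggggggggggggggggggggg
220 WWWWWgggggggggggggggggggggggggggggWWWWWWWggg.RRRR.gWWWWWWWWWWWRggggggggggggggggggggggggggggggggggggg
232 WWWWWgggggggggggggggggggggggggggggWWWWWWWggggRRRRRR.WWWWWWWWW.RRRRgggggggggggggggggggggggggggggggggg
244 WWWWWWWWWWWWWWWWWWWWWWWWWWWWWWWWWWWWWWWWWWgg.RRRRRR.WWWWWWWWW.RRRRgWWWWWWWWggggggggggggggggggggggggg
256 WWggWggggggggggggggggggWWWWWWWWWWWWWWWWWWWWWgRRRRRR.WWWWWWWW.RRRRRgWWWWWWWWWWWWWWWWWWggggWWWWWWWWWWW
268 gggggggggggggg.......gWWWWWWWWWWWWWWWWWWWWgg.RRRRRR.WWWWWWWWWRRRR.WgWWggWgWWWWWW.......ggggggggggggg
280 ggggggggggg..........gWWWWWWWWWWWWWWWWWWWWWg.RRRRRRWWWWWWWWWWRRRR.WWWWWWWWWWWWWg..........gggggggggg
292 ggggggggg............gWWWWWWWWWWWWWWWWWWWWWW.RRRRRRWWWWWWWWWWRRRRgWWWWWWWWWWWWWWg............ggggggg
304 gggggg.............gWWWWWWWWWWWWWWWWWWWWWWWW.RRRRRRWWWWWWWWW.RRRRWWWWWWWWWWWWWWWWg.............ggggg
316 gggggggggggggggggggggggggggggggggggggggggggggggggggggggggggggggggggggggggggggggggggggggggggggggggggg
328 gggggggggggggggggggggggggggggggggggggggggggggggggggggggggggggggggggggggggggggggggggggggggggggggggggg
340 ggggggggg...................................gWWWWgWWWWWWWWWgggWWWWgggggggggggggggggggggggggggggggggg
```

Request:
move_arm(
  deltas=[
    {"x": 0, "y": 0.002, "z": -0.015, "wx": 0, "wy": 0, "wz": 0, "hand": 0.35},
    {"x": 0, "y": 0.002, "z": -0.035, "wx": 0, "wy": 0, "wz": 0, "hand": 0.35},
    {"x": 0, "y": 0, "z": -0.07, "wx": 0, "wy": 0, "wz": 0, "hand": 0.35},
    {"x": 0, "y": -0.02, "z": -0.12, "wx": 0, "wy": 0, "wz": 0, "hand": 0.35},
    {"x": 0, "y": -0.06, "z": -0.17, "wx": 0, "wy": 0, "wz": 0, "hand": 0.35},
    {"x": 0, "y": -0.09, "z": -0.18, "wx": 0, "wy": 0, "wz": 0, "hand": 0.35},
    {"x": 0, "y": -0.09, "z": -0.18, "wx": 0, "wy": 0, "wz": 0, "hand": 0.35},
    {"x": 0, "y": -0.09, "z": -0.18, "wx": 0, "wy": 0, "wz": 0, "hand": 0.35},
  ],
)

```text
time: 20.48
tool_pos: [0.3586, 0.2049, 0.3573]
tool_rot: [3.092, 0.001, 2.171]
contact_force: [0.5, -0.2, -1.1]
opening: 0.0322
```

```bash
python3 - <<'E'
from h import *
p,R,s=pose();print(p,s["contact_force"],s["time"])
w,q=snap("wrist","w9"); s_,_=snap("scene","s9"); d,_=snap("side","d9")
for n,im,pp in(("wrist",w,q),("scene",s_,None)):
    for a,ce,re in blobs(im,(0,120,70),(9,255,255),25,(200,90,90,90) if n=="scene" else (150,60,300,220)): print(n,a,ce,plane(n,ce,.187 if n=="scene" else .198,pp),re)
z=lambda im,x,y,w,h:cv2.resize(im[y:y+h,x:x+w],(400,300),interpolation=cv2.INTER_CUBIC)
cv2.imwrite("pics/c9.png",np.vstack([np.hstack([z(s_,200,90,120,90),z(w,140,60,280,210)]),np.hstack([z(d,120,170,120,90),z(s_,215,245,160,120)])]))
E
```

```text
[0.3586 0.2049 0.3573] [ 0.5422 -0.1514 -1.0501] 20.475
wrist 9264 [212.3583 177.6554] [0.2924 0.1854 0.198 ] ((212.71302795410156, 157.49920654296875), (72.87705993652344, 263.4715881347656), 33.623905181884766)
wrist 48 [314.375   63.6458] [0.3126 0.3346 0.198 ] ((314.191162109375, 63.98530578613281), (7.0314412117004395, 8.917926788330078), 59.03623962402344)
wrist 54 [151.9259  82.6667] [0.1878 0.2341 0.198 ] ((153.0, 83.0), (6.0, 12.0), 0.0)
wrist 386 [367.715  194.9067] [0.4348 0.2589 0.198 ] ((367.5274658203125, 195.45138549804688), (7.1910176277160645, 58.97632598876953), 2.8624050617218018)
wrist 110 [376.6727 197.5818] [0.4449 0.2623 0.198 ] ((376.7156982421875, 196.4796905517578), (2.3511526584625244, 57.140132904052734), 4.085616588592529)
scene 30 [234.4667 141.1333] [0.4391 0.2593 0.187 ] ((234.4324188232422, 141.09457397460938), (13.600973129272461, 2.208705425262451), 35.53767776489258)
```

View pics/c9.png

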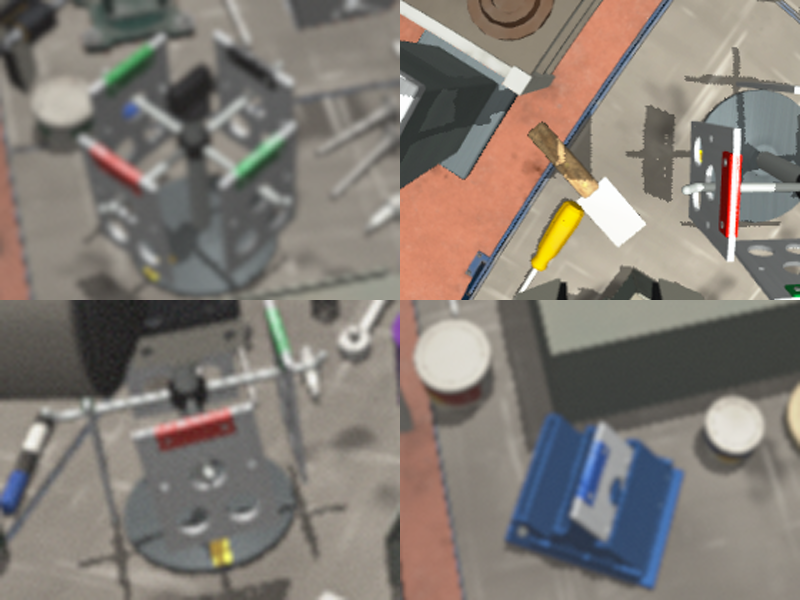

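Picture 12: the red plate hangs on the empty hook with the rod showing through its hole. The hook is over the mark, blue is still in its slot, and both tins stand. I'll let it settle and check that it is still.

Request:
move_arm(
  deltas=[
    {"x": 0, "y": 0, "z": 0, "wx": 0, "wy": 0, "wz": 0, "hand": 0.35},
    {"x": 0, "y": 0, "z": 0, "wx": 0, "wy": 0, "wz": 0, "hand": 0.35},
    {"x": 0, "y": 0, "z": 0, "wx": 0, "wy": 0, "wz": 0, "hand": 0.35},
    {"x": 0, "y": 0, "z": 0, "wx": 0, "wy": 0, "wz": 0, "hand": 0.35},
    {"x": 0, "y": 0, "z": 0, "wx": 0, "wy": 0, "wz": 0, "hand": 0.35},
    {"x": 0, "y": 0, "z": 0, "wx": 0, "wy": 0, "wz": 0, "hand": 0.35},
    {"x": 0, "y": 0, "z": 0, "wx": 0, "wy": 0, "wz": 0, "hand": 0.35},
    {"x": 0, "y": 0, "z": 0, "wx": 0, "wy": 0, "wz": 0, "hand": 0.35},
  ],
)

```text
time: 21.62
tool_pos: [0.3583, 0.2048, 0.3576]
tool_rot: [3.092, 0.001, 2.172]
contact_force: [0.5, -0.1, 0.3]
opening: 0.032
```

```bash
python3 - <<'E'
from h import *
import time
for i in range(3):
    w,q=snap("wrist",f"wa{i}")
    b=blobs(w,(0,120,70),(9,255,255),50,(340,140,60,110)); print([(a,ce.round(2)) for a,ce,_ in b])
m=b[0][1]*.5+b[1][1]*.5 if len(b)>1 else b[0][1]
P=plane("wrist",m,.198-.012+.012-.001,q)[:2]; print("strip",P,"out",(P-ax)@hv,"lat",(P-ax)@np.array([-hv[1],hv[0]]))
d,_=snap("side","da"); s,_=snap("scene","sa")
g=[plane("side",ce,.187)[:2] for a,ce,_ in blobs(d,(50,70,50),(85,255,255),8,(110,150,120,100))];print("green side",g)
g=[plane("scene",ce,.187)[:2] for a,ce,_ in blobs(s,(50,70,50),(85,255,255),8,(200,80,110,90))];print("green scene",g)
if len(g)==2: v=g[1]-g[0]; print(np.degrees(np.arctan2(v[1],v[0])))
for n,im,z in(("scene",s,.01),("side",d,.01)):
    for a,ce,_ in blobs(im,(20,110,90),(34,255,255),6,(200,130,80,60) if n=="scene" else (150,220,80,60)):
        v=plane(n,ce,z)[:2]-ax; print("mark",n,a,np.degrees(np.arctan2(v[1],v[0])))
E
```

```text
[(np.int32(395), array([367.89, 194.75]))]
[(np.int32(396), array([367.88, 194.81]))]
[(np.int32(396), array([367.9 , 194.77]))]
strip [0.4351 0.259 ] out 0.09938768446406812 lat -0.006978768275420122
green side [array([0.5625, 0.2361])]
green scene [array([0.4731, 0.3848]), array([0.568 , 0.2421])]
-56.357201105634836
mark scene 6 -146.040402031518
mark side 37 -145.91074580181638
mark side 81 -126.78799459304895
```

```bash
python3 -c "
from cell import robot
print(robot.hand_in())"
```

```text
the job is handed in; nothing more can be done
None
```

I turned the stand about 42° so its empty hook sits over the yellow mark, hung the red template on that hook by its large hole, and handed the job in at about 22 s. The hand-in reports no verdict, so success rests on the checks below.

**Checks that passed**
- **Hook over the mark:** in the last pictures the hook points along −146.4° and the mark lies at about −146°.
- **Template at rest:** it hangs about 93 to 99 mm out along the hook, with the rod visible through the hole. Its image moved less than 0.1 pixel over three frames.
- **Other objects:** the last picture I viewed showed the blue template in its slot and both tins standing. I did not measure how far the blue template moved.
- **Arm clear:** the arm was well away from the stand before hand-in, with wrist force close to zero.

**Checks that disagreed or fell short**
- **First grasp:** it came out too shallow because joint 5 was at its lower limit, so I released and gripped again at about 27° instead of 30°.
- **Held plate position:** before the hook, two cameras showed the plate about 5 mm sideways of my estimate. I corrected for that before threading the hook.
- **Sideways offset:** the last check put the grip strip about 7 mm off the hook's line. It saw only one face of the strip, and the template's allowed offset is 18 mm.

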